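# Hang a second board carrier on the loupe's hook

### The job

Take the blue board carrier out of the grey rack and hang it by its slot on the steel hook, in front of the loupe that already hangs there, without knocking the loupe off or disturbing anything else. Slide the carrier gently back along the hook, pushing the loupe before it, until you feel the pair come up firmly against the sprung red rubber buffer, and press for a moment with about 5 newtons, never more than 12. Then let go and leave both hanging still, close together.

Things in the scene. Friction and masses are not known exactly. Their poses are not given: they have to be found in the camera images.
- hook: grey hook stand, fixed. Origin on the bench under the middle of the front face of its upright (44 mm wide, 164 mm tall); z up. The hook is a level flat steel strap 12 mm wide (y), 5 mm thick, top face 150 mm above the origin, running from the upright along -x (roughly towards the robot) to an upturned lip. Base plate 10 mm high, x = -90 to +40 mm, y = -50 to +50 mm
- hook_tip (a point): the hook's lip: middle of its thickness (5 mm), at the height of the strap's top face; x = -109.5 mm, y = 0, z = 150 mm from the stand's origin, same axes. The lip rises 12 mm above the strap's top face
- hook_root (a point): strap's root: on its top face at the upright (x = 0, y = 0, z = 150 mm), same axes. A collar with a sprung red rubber buffer pad (36 mm wide, 8 thick, top 12 mm above the strap) is clamped on the strap behind the loupe: its front face lies somewhere from x = -48 to -24 mm, not measured, to be found by feel. It yields along +x about 1.5 N per mm for 6 mm, then is hard
- loupe: black loupe (about 100 g, varies) hanging on the strap by a slot, free to slide along it, 58 to 68 mm in front of the upright, clear of the buffer. Origin: middle of its slot's top edge, which rests on the strap; x along its thickness (as the hook's), z up. Eye block 14 mm thick, 38 wide, top 8 mm above the origin, slot 22 x 22 mm; lens 66 mm across, 10 thick, centred 62 mm below
- carrier: blue board carrier to hang (about 140 g, varies), same front and back, upright in one of the rack's slots. Origin: middle of its lower edge; x along its thickness, y its width, z up. Frame 82 mm wide, 10 thick, 76 tall; above it a neck and handle 44 mm wide, 14 thick, up to z = 158 mm, with a hanging slot through it along x: 22 mm wide, from z = 80 to 106 mm
- carrier_center (a point): centre of the carrier, 79 mm above its lower edge
- carrier_slot (a point): middle of the top edge of the carrier's slot, 106 mm above its lower edge; this edge rests on the strap's top face when hung
- carrier_grip (a point): good place to grip the carrier's handle across its 14 mm thickness, from above: 143 mm above its lower edge and 15 mm below the handle's top; nothing on the hook or rack reaches to within 20 mm below this point
- rack: fixed grey plastic rack, 140 x 110 x 38 mm, origin at the centre of its underside. Two slots along its y, at x = -30 and +30 mm, each 13 mm wide and 88 mm long, floor 8 mm and top 38 mm above the bench. One holds the carrier, the other the bare board
- board: bystander: loose green circuit board standing in the rack's other slot, 82 x 64 mm and 10 mm thick, origin at the middle of its lower edge
- bin: bystander: loose orange parts bin 110 x 80 x 50 mm, origin at the centre of its underside
- spool: bystander: loose aluminium wire spool, 52 mm across and 42 mm high, origin at the centre of its underside
- driver: bystander: loose screwdriver with red handle, 170 mm long, lying on the bench; origin near its middle, on the bench
Not all that is in view belongs to the job. What is meant by the carrier is not orange or pink, and is the larger of those in its own colour.

How it is judged:
By the outcome, as a careful person would: the job done as asked, in the order asked, and still so for the second after the job is handed in, with the robot touching nothing.
It also fails if it takes over 64 s, if anything falls off the work surface, if the arm or the gripper's body presses on something with over 40 N, if the wrist force passes 120 N, or if a joint passes its speed limit or range.

### The arm

A 7-joint arm with a two-finger parallel gripper is mounted at the origin on the work surface. World frame = base frame: x ahead of the robot, y to its left, z up, the work surface at z = 0. Lengths are in m, angles in rad, forces in N, time in s.
With the tool pointing down it reaches from about 0.425 to 0.95 m from the base axis. Payload 4.7 kg.
Tool frame: the origin (TCP) lies between the finger pads; the fingertips stand 25 mm ahead of it and the grasp point (between the pads) lies 6 mm ahead of it (bot.tcp_to_tips is the distance from the TCP to the fingertips, in m); z points along the fingers, y is the line along which they close (so a half turn about z gives the same grasp; the last joint's range is limited). The gripper opens to 85 mm and grips with 20 to 120 N. Pads are 22 mm wide; open, the fingers measure 114 mm over their backs; the gripper's body (76 mm by 85 mm) begins 54 mm behind the grasp point. The pads swing forward as they close: fully open they stand 13 mm farther back than shut.
Start: joints at [-1.175, 0.469, -0.049, 1.532, 0.024, 1.141, -0.082], TCP at [0.278, 0.615, 0.256] pointing down, gripper open.
Joint ranges: [-2.59, 2.59], [-0.33, 1.99], [-1.39, 1.29], [0.1, 2.45], [-1.04, 4.18], [0.21, 1.99], [-2.66, 2.66]. Speed limits (rad/s): [2.57, 2.57, 3.14, 3.14, 3.14, 3.14, 3.14].

### API

Orientations are given as a unit quaternion [w, x, y, z].
In Python, from station import bot gives the robot as it stands.
- The arm moves only by the tool send_rows, never from a script. Its argument "deltas" is a list of rows, each a list of 7 numbers: the shift along the tool's x, y, z in mm, then the turn, a rotation vector about the tool's x, y, z in rad, then the finger opening in mm, from 0 to 85.4. In form: [[dx, dy, dz, ax, ay, az, claw], ...]. A call has 1 to 5 rows; each row shifts and turns the commanded pose from where the row before left it, along the tool's axes as they then stand; what a row does not reach is not made up. A row lasts 1/12 s, in which the tool goes at most 41.7 mm and 7.16 degrees, less where a joint would pass 70% of its speed; a pose out of reach is approached as far as the arm can. A call with a gripper value outside its range is refused whole. The fingers move at their own pace and stop on an object; "newtons" is the grip in N (left out, the last holds). Time passes only in rows, so rows that do not move let the fingers close. It gives the time, the measured TCP pose, the force, the opening and the grip force at its end, in the units of the state.
- bot.get_state(): the state, without advancing time (a new reading comes with each control period).
- bot.snapshot(name): name is "scene" or "top" or "wrist"; returns the picture (480x640x3 uint8, red, green, blue); there is no depth.
- bot.camera_model(name): a dict with "fx", "fy", "cx", "cy" (pixels), "rvec" (rotation vector, rad) and "tvec" (3), from world to camera coordinates, as OpenCV has them; the wrist camera has in their place "hand_eye" (4x4, takes a point from camera to tool coordinates, whose origin is the TCP and whose axes are the flange's). Camera axes: x right, y down, z forward; pixel columns grow to the right and rows downward; lengths in m; the calibration is good to about 2 mm. The wrist camera is an equidistant fisheye: a pixel r from the principal point sees the ray r / f radians off the axis. A picture is of the moment at which its call begins: read the wrist's pose just before it. camera_model takes no time and is no camera call.
- bot.hand_in(): hands the job in; it is judged then, once.
The state is a dict: "clock": time; "qpos": joint angles; "qd": joint speeds; "effort": joint torques, N m; "tool_pos": TCP position; "ee_rot": TCP orientation; "force": force on the tool from outside, world axes, zero at the start; "ft_torque": the same for the moment, N m; "width": opening from 0.0 (shut) to 1.0 (fully open); "grip_force": force on a finger pad.
Only numpy, scipy, OpenCV 4.12 (cv2) and the standard library are available. Lean on these libraries where they do the work, as an engineer would, in place of code of your own. Each camera call takes 0.05 s, during which the arm holds its last target. There are 200 camera calls.

## Working session

There is one attempt and no reset: what is moved stays moved. The work goes in short steps, Python scripts to look and compute and a tool call to move; the robot and the scene stay as the last step left them, time stands still between calls to the robot, and variables do not carry over. Pictures are saved under pics/ and viewed, at most 10 in all, crops included, and the job is handed in when it is done.

Besides the shell and the picture viewer there is one more tool, called after "Request:" as a command line: name --pt "numbers of a row" for each row, then --argument value for the rest. send_rows: Moves the arm, as the interface text tells. Its arguments: {"type":"object","properties":{"deltas":{"type":"array","items":{"type":"array","items":{"type":"number"}}},"newtons":{"type":"number"}},"required":["deltas"]}

```bash
mkdir -p pics; ls; python3 - <<'E'
from station import bot
import cv2
s=bot.get_state(); print({k:s[k] for k in('clock','tool_pos','ee_rot','width','force')})
for n in("scene","top"):
    cv2.imwrite(f"pics/{n}0.png",bot.snapshot(n)[:,:,::-1]); print(n,bot.camera_model(n))
E
```

```text
pics
{'clock': 0.0, 'tool_pos': array([0.27795601, 0.61451699, 0.25525427]), 'ee_rot': array([-1.76051471e-04,  2.10784457e-01,  9.77532063e-01, -9.73368036e-04]), 'width': 1.00233255452913, 'force': array([ 0.76246947, -0.11335013, -0.99725541])}
scene {'fx': 527.26224184041, 'fy': 527.26224184041, 'cx': 326.676626857607, 'cy': 231.14611706088692, 'rvec': array([ 1.43169129,  2.34267679, -0.70955035]), 'tvec': array([ 0.28515764, -0.33575988,  1.25269254])}
top {'fx': 540.1092329229721, 'fy': 540.1092329229721, 'cx': 309.5832848490608, 'cy': 238.37030793325346, 'rvec': array([ 2.13474388, -2.11971392,  0.18990402]), 'tvec': array([-0.02651303,  0.5696523 ,  0.88521654])}
```

View pics/scene0.png

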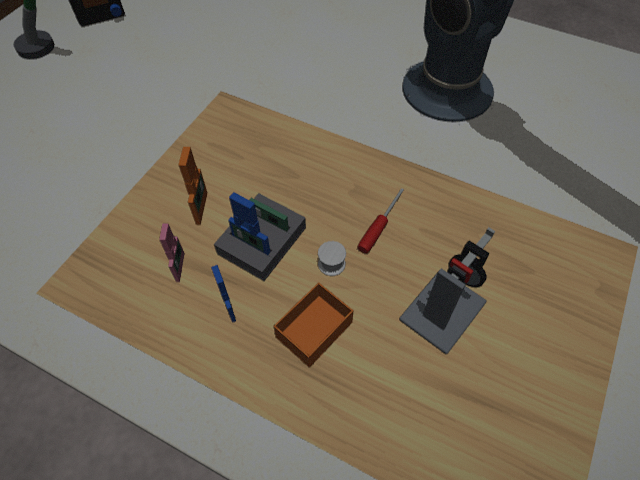

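View pics/top0.png

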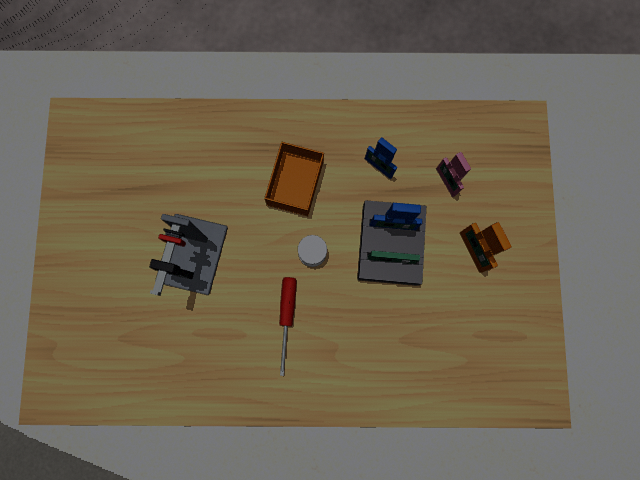

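The scene picture shows the rack at about (260,235) with a blue carrier at (245,215), and the hook at (465,265) with the loupe at (468,262). In the top picture the carrier is at (402,216) and the strap tip at (157,292).

Candidates in the top picture:
- Blue at (402,216), standing in the rack.
- Smaller blue at (381,157), on the bench.
- Pink at (453,173).
- Orange at (485,245).

The blue one in the rack fits: it is the larger of the two blues. I'll confirm it in a crop.

```bash
cat > h.py <<'E'
import numpy as np, cv2
from station import bot
def ray(n,px):
    c=bot.camera_model(n);R=cv2.Rodrigues(np.array(c['rvec']))[0]
    d=R.T@np.array([(px[0]-c['cx'])/c['fx'],(px[1]-c['cy'])/c['fy'],1.]);return -R.T@c['tvec'],d
def onz(n,px,z):
    o,d=ray(n,px);return (o+d*(z-o[2])/d[2])
def proj(n,P):
    c=bot.camera_model(n);K=np.array([[c['fx'],0,c['cx']],[0,c['fy'],c['cy']],[0,0,1]])
    return cv2.projectPoints(np.array(P,float).reshape(-1,1,3),c['rvec'],c['tvec'],K,None)[0].reshape(-1,2)
def tri(pa,pb):
    oa,a=ray("scene",pa);ob,b=ray("top",pb)
    s=np.linalg.lstsq(np.c_[a,-b],ob-oa,rcond=None)[0]
    p,q=oa+s[0]*a,ob+s[1]*b;return (p+q)/2,np.linalg.norm(p-q)
E
python3 - <<'E'
from h import *
t=cv2.imread('pics/top0.png');s=cv2.imread('pics/scene0.png')
r=lambda im,x,y,w,h,k:cv2.resize(im[y:y+h,x:x+w],None,fx=k,fy=k,interpolation=cv2.INTER_CUBIC)
out=np.zeros((600,800,3),np.uint8)
out[:,:400]=r(t,350,137,80,150,5)[:600,:400][:600] if 0 else cv2.copyMakeBorder(r(t,350,135,80,150,4),0,0,0,80,0)
out[:300,400:]=r(t,140,205,100,100,4)[:300]if 0 else cv2.copyMakeBorder(r(t,145,208,100,90,3.33333),0,0,0,67,0)[:300]
out[300:,400:]=r(s,400,220,100,75,4)
out=cv2.convertScaleAbs(out,alpha=1.7,beta=15)
cv2.imwrite('pics/crop1.png',out)
hsv=cv2.cvtColor(t,cv2.COLOR_BGR2HSV)
for name,im in(('top',t),('scene',s)):
    hs=cv2.cvtColor(im,cv2.COLOR_BGR2HSV)
    m=cv2.inRange(hs,(105,120,40),(125,255,255))
    for c in cv2.findContours(m,0,2)[0]:
        if cv2.contourArea(c)>25: print(name,cv2.contourArea(c),cv2.boundingRect(c),cv2.minAreaRect(c))
E
```

```text
top 32.5 (392, 219, 13, 4) ((398.0, 220.5), (3.0, 12.0), 90.0)
top 34.5 (413, 218, 9, 6) ((417.0, 220.5), (5.0, 8.0), 90.0)
top 50.5 (374, 214, 12, 7) ((379.5, 217.0), (6.0, 11.0), 90.0)
top 206.5 (392, 203, 29, 10) ((406.0820007324219, 207.598388671875), (28.518760681152344, 8.419824600219727), 5.19442892074585)
top 27.0 (377, 153, 9, 10) ((381.55999755859375, 157.4199981689453), (9.399999618530273, 4.400000095367432), 36.869895935058594)
top 97.0 (378, 138, 19, 16) ((387.02001953125, 145.13999938964844), (19.799999237060547, 5.800000190734863), 36.86989974975586)
scene 235.5 (212, 265, 24, 56) ((224.0205535888672, 293.0547790527344), (58.16944885253906, 6.086139678955078), 69.44395446777344)
scene 899.0 (229, 193, 41, 62) ((245.47499084472656, 225.28257751464844), (69.21673583984375, 31.464717864990234), 68.49856567382812)
scene 91.5 (110, 4, 11, 12) ((115.0, 9.5), (11.0, 10.0), 90.0)
```

View pics/crop1.png

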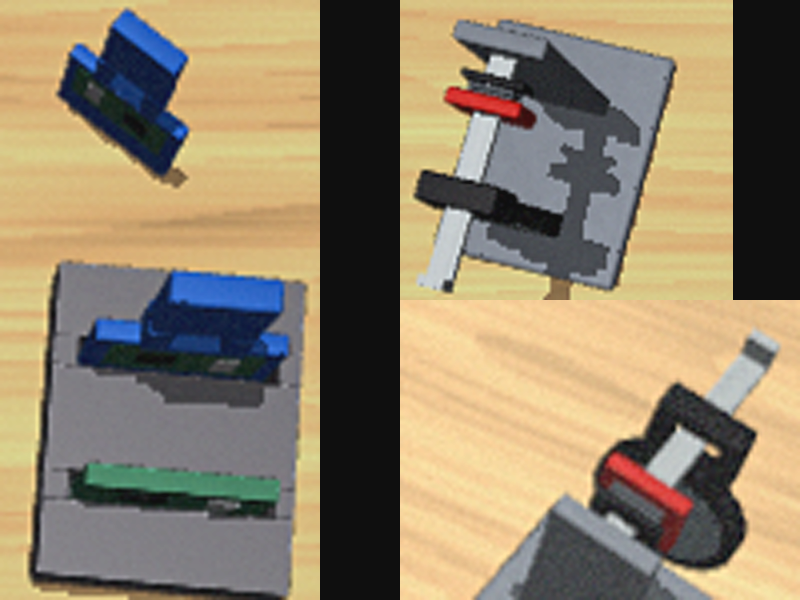

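The crop shows the carrier in the rack's far slot, clearly larger than the bench copy, so it is confirmed. Its handle top is at about (406,207.6). The lip is at about (156,293) and the upright's front top edge is near (175,222).

```bash
python3 - <<'E'
from h import *
np.set_printoptions(precision=4,suppress=True)
cr=lambda x,y:(x/4+350-.4,y/4+135-.4)
hk=lambda x,y:((x-400)/3.3333+145-.4,y/3.3333+208-.4)
print('handle c',onz('top',(406.1,207.6),.166))
a,b=[onz('top',cr(*p),.166) for p in((172,272),(284,282))];print('handle back edge',a,b,np.linalg.norm(a-b),np.degrees(np.arctan2(*(a-b)[:2])))
R=[onz('top',cr(*p),.038) for p in((60,262),(305,282),(290,597),(35,580))];print('rack',np.array(R),np.mean(R,0),[np.linalg.norm(R[i]-R[i-1]) for i in range(4)])
d=R[0]-R[1];print('rack y yaw',np.degrees(np.arctan2(-d[0],d[1])))
bd=[onz('top',cr(*p),.072) for p in((90,463),(280,479))];print('board edge',bd)
root=onz('top',hk(500,48),.164);tip=onz('top',hk(436,280),.162)
print('root',root,'tip',tip,np.linalg.norm((root-tip)[:2]))
d=root-tip;print('yaw',np.degrees(np.arctan2(d[1],d[0])))
B=[onz('top',hk(*p),.01) for p in((675,62),(613,288))];print('base R edge',B);d=B[0]-B[1];print(np.linalg.norm(d),np.degrees(np.arctan2(d[1],d[0])))
l=[onz('top',hk(*p),.158) for p in((420,170),(498,188),(495,218),(415,200))];print('loupe top',np.array(l),np.mean(l,0))
# scene checks
sc=lambda x,y:((x-400)/4+400-.4,(y-300)/4+220-.4)
print('tip scene',onz('scene',sc(764,336),.162),'root',onz('scene',sc(602,525),.164))
s=bot.get_state();print(s['tool_pos'])
c=bot.camera_model('wrist');print(c)
E
```

```text
handle c [ 0.598  -0.1703  0.166 ]
handle back edge [ 0.6058 -0.1498  0.166 ] [ 0.6021 -0.1927  0.166 ] 0.043037072438666626 4.859031364260957
rack [[ 0.6422 -0.12    0.038 ]
 [ 0.6338 -0.2288  0.038 ]
 [ 0.4935 -0.2179  0.038 ]
 [ 0.5001 -0.1076  0.038 ]] [ 0.5674 -0.1685  0.038 ] [np.float64(0.14257048672200381), np.float64(0.10911932563185865), np.float64(0.14065960677251932), np.float64(0.11052784850782812)]
rack y yaw -4.409666848742874
board edge [array([ 0.5462, -0.1282,  0.072 ]), array([ 0.54  , -0.2081,  0.072 ])]
root [0.5734 0.184  0.164 ] tip [0.4671 0.2078 0.162 ] 0.10894569667566874
yaw -12.611210149992655
base R edge [array([0.5987, 0.1277, 0.01  ]), array([0.4755, 0.1566, 0.01  ])]
0.12654882463501402 -13.179378767308926
loupe top [[0.5175 0.2191 0.158 ]
 [0.5095 0.1831 0.158 ]
 [0.4957 0.1837 0.158 ]
 [0.5037 0.2206 0.158 ]] [0.5066 0.2016 0.158 ]
tip scene [0.4633 0.2084 0.162 ] root [0.5749 0.1803 0.164 ]
[0.278  0.6146 0.2554]
{'fx': 371.64829954431775, 'fy': 371.64829954431775, 'cx': 319.3300528210219, 'cy': 241.2047816009623, 'hand_eye': array([[-0.0003, -0.964 , -0.2661,  0.0672],
       [ 1.    , -0.0004,  0.0001, -0.0009],
       [-0.0002, -0.2661,  0.964 , -0.1182],
       [ 0.    ,  0.    ,  0.    ,  1.    ]])}
```

```bash
cat >> h.py <<'E'
from scipy.spatial.transform import Rotation as Ro
def st():
    s=bot.get_state();q=s['ee_rot'];R=Ro.from_quat([q[1],q[2],q[3],q[0]]).as_matrix();return s,np.array(s['tool_pos']),R
def plan(pos,yaw,n,claw):
    """rows from the present pose to TCP pos, tool pointing down, tool y at world angle yaw (deg)"""
    s,p,R=st();a=np.radians(yaw);y=np.array([np.cos(a),np.sin(a),0]);z=np.array([0,0,-1.])
    T=np.c_[np.cross(y,z),y,z];w=Ro.from_matrix(R.T@T).as_rotvec();step=(np.array(pos)-p)/n*1000
    rows=[]
    for i in range(n):
        rows.append([round(float(v),1) for v in R.T@step]+[round(float(v),4) for v in w/n]+[claw]);R=R@Ro.from_rotvec(w/n).as_matrix()
    for i in range(0,n,5):print(rows[i:i+5])
E
python3 -c "
from h import *
plan([.598,-.1705,.255],-4.7,25,85)"
```

```text
[[-24.6, -23.3, 0.1, -0.0001, 0.0, 0.0491, 85], [-25.7, -22.1, 0.1, -0.0001, 0.0, 0.0491, 85], [-26.8, -20.8, 0.1, -0.0001, 0.0, 0.0491, 85], [-27.8, -19.5, 0.0, -0.0001, 0.0, 0.0491, 85], [-28.7, -18.1, 0.0, -0.0001, 0.0, 0.0491, 85]]
[[-29.5, -16.7, 0.0, -0.0001, 0.0, 0.0491, 85], [-30.3, -15.2, 0.0, -0.0001, 0.0, 0.0491, 85], [-31.0, -13.7, 0.0, -0.0001, 0.0, 0.0491, 85], [-31.7, -12.1, 0.0, -0.0001, 0.0, 0.0491, 85], [-32.2, -10.6, 0.0, -0.0001, 0.0, 0.0491, 85]]
[[-32.7, -9.0, 0.0, -0.0001, 0.0, 0.0491, 85], [-33.1, -7.4, 0.0, -0.0001, 0.0, 0.0491, 85], [-33.4, -5.7, 0.0, -0.0001, 0.0, 0.0491, 85], [-33.7, -4.1, 0.0, -0.0001, 0.0, 0.0491, 85], [-33.8, -2.4, 0.0, -0.0001, 0.0, 0.0491, 85]]
[[-33.9, -0.7, 0.0, -0.0001, 0.0, 0.0491, 85], [-33.9, 0.9, 0.0, -0.0001, 0.0, 0.0491, 85], [-33.8, 2.6, 0.0, -0.0001, 0.0, 0.0491, 85], [-33.6, 4.2, 0.0, -0.0001, 0.0, 0.0491, 85], [-33.4, 5.9, 0.0, -0.0001, 0.0, 0.0491, 85]]
[[-33.1, 7.5, 0.0, -0.0001, 0.0, 0.0491, 85], [-32.7, 9.1, 0.0, -0.0001, 0.0, 0.0491, 85], [-32.2, 10.7, 0.0, -0.0001, 0.0, 0.0491, 85], [-31.6, 12.3, 0.0, -0.0001, 0.0, 0.0491, 85], [-31.0, 13.8, 0.0, -0.0001, 0.0, 0.0491, 85]]
```

Request:
send_rows --pt "-24.6 -23.3 0 0 0 0.049 85" --pt "-25.7 -22.1 0 0 0 0.049 85" --pt "-26.8 -20.8 0 0 0 0.049 85" --pt "-27.8 -19.5 0 0 0 0.049 85" --pt "-28.7 -18.1 0 0 0 0.049 85"

```text
clock: 0.52
tool_pos: [0.3425, 0.4562, 0.2558]
ee_rot: [-0.0, 0.33, 0.944, -0.0]
force: [1.4, -0.5, 0.3]
width: 0.999
grip_force: 0.0
```

Request:
send_rows --pt "-29.5 -16.7 0 0 0 0.049 85" --pt "-30.3 -15.2 0 0 0 0.049 85" --pt "-31 -13.7 0 0 0 0.049 85" --pt "-31.7 -12.1 0 0 0 0.049 85" --pt "-32.2 -10.6 0 0 0 0.049 85"

```text
clock: 0.93
tool_pos: [0.4064, 0.2992, 0.2561]
ee_rot: [-0.0, 0.443, 0.897, -0.0]
force: [0.5, 0.4, 0.5]
width: 0.995
grip_force: 0.0
```

Request:
send_rows --pt "-32.7 -9 0 0 0 0.049 85" --pt "-33.1 -7.4 0 0 0 0.049 85" --pt "-33.4 -5.7 0 0 0 0.049 85" --pt "-33.7 -4.1 0 0 0 0.049 85" --pt "-33.8 -2.4 0 0 0 0.049 85"

```text
clock: 1.35
tool_pos: [0.4705, 0.1424, 0.2561]
ee_rot: [-0.0, 0.549, 0.836, -0.0]
force: [-0.7, 0.1, -0.1]
width: 0.994
grip_force: 0.0
```

Request:
send_rows --pt "-33.9 -0.7 0 0 0 0.049 85" --pt "-33.9 0.9 0 0 0 0.049 85" --pt "-33.8 2.6 0 0 0 0.049 85" --pt "-33.6 4.2 0 0 0 0.049 85" --pt "-33.4 5.9 0 0 0 0.049 85"

```text
clock: 1.77
tool_pos: [0.5348, -0.0143, 0.2561]
ee_rot: [-0.0, 0.647, 0.763, -0.0]
force: [0.5, 0.4, -0.6]
width: 0.992
grip_force: 0.0
```

Request:
send_rows --pt "-33.1 7.5 0 0 0 0.049 85" --pt "-32.7 9.1 0 0 0 0.049 85" --pt "-32.2 10.7 0 0 0 0.049 85" --pt "-31.6 12.3 0 0 0 0.049 85" --pt "-31 13.8 0 0 0 0.049 85"

```text
clock: 2.18
tool_pos: [0.5993, -0.171, 0.2558]
ee_rot: [-0.0, 0.735, 0.678, -0.0]
force: [-0.1, 0.9, 0.1]
width: 0.994
grip_force: 0.0
```

Request:
send_rows --pt "0 0 0 0 0 0 85" --pt "0 0 0 0 0 0 85"

```text
clock: 2.35
tool_pos: [0.5987, -0.1721, 0.2556]
ee_rot: [-0.0, 0.736, 0.677, -0.001]
force: [-0.7, 0.7, 0.3]
width: 0.996
grip_force: 0.0
```

```bash
python3 - <<'E'
from h import *
s,p,R=st();print(p,R.round(3).tolist(),s['force'],s['clock'])
im=bot.snapshot('wrist')[:,:,::-1];cv2.imwrite('pics/w1.png',im)
hs=cv2.cvtColor(im,cv2.COLOR_BGR2HSV);m=cv2.inRange(hs,(105,120,40),(125,255,255))
for c in cv2.findContours(m,0,2)[0]:
    if cv2.contourArea(c)>60: print(cv2.contourArea(c),cv2.boundingRect(c),cv2.minAreaRect(c))
plan([.598,-.1705,.157],-4.7,5,85)
E
```

```text
[ 0.59872839 -0.17207287  0.25558087] [[0.083, 0.997, -0.001], [0.997, -0.083, -0.001], [-0.001, -0.001, -1.0]] [-0.69997416  0.70567399  0.33435189] 2.35
2275.5 (306, 169, 24, 120) ((317.4999694824219, 228.49996948242188), (118.99998474121094, 22.999996185302734), 90.0)
2740.0 (412, 155, 80, 63) ((452.7687683105469, 190.00064086914062), (55.73789978027344, 67.881103515625), 35.67641067504883)
[[-0.1, -0.1, 19.7, -0.0003, -0.0001, 0.0004, 85], [-0.1, -0.1, 19.7, -0.0003, -0.0001, 0.0004, 85], [-0.1, -0.1, 19.7, -0.0003, -0.0001, 0.0004, 85], [-0.1, -0.1, 19.7, -0.0003, -0.0001, 0.0004, 85], [-0.1, -0.1, 19.7, -0.0003, -0.0001, 0.0004, 85]]
```

View pics/w1.png

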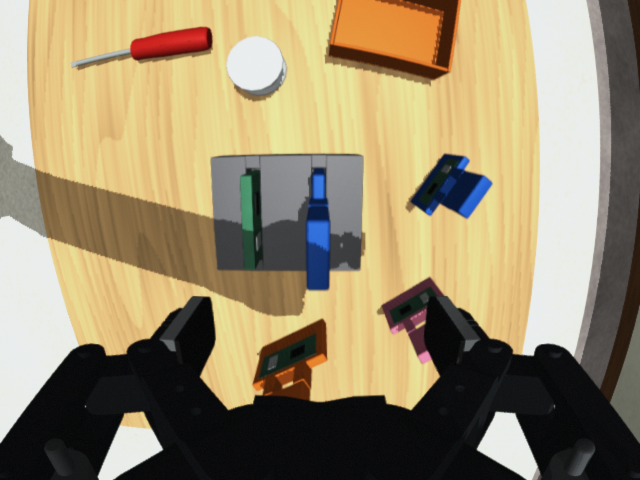

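The wrist picture shows the carrier between the open fingers. Its handle top spans about (307,222) to (329,289), and the board stands in the left slot at (250,220).

```bash
cat >> h.py <<'E'
def wray(px,p,R):
    c=bot.camera_model('wrist');H=np.array(c['hand_eye']);u=np.array([px[0]-c['cx'],px[1]-c['cy']])/c['fx'];r=np.linalg.norm(u)
    d=np.r_[np.sin(r)*u/r,np.cos(r)];return p+R@H[:3,3],R@H[:3,:3]@d
def wz(px,z,p,R):
    o,d=wray(px,p,R);return o+d*(z-o[2])/d[2]
E
python3 - <<'E'
from h import *
s,p,R=st()
for px in((307.5,222),(329,222),(306.5,289),(329,289)):print(wz(px,.166,p,R).round(4))
E
```

```text
[ 0.5933 -0.1488  0.166 ]
[ 0.6055 -0.1498  0.166 ]
[ 0.589 -0.19   0.166]
[ 0.6025 -0.1911  0.166 ]
```

Request:
send_rows --pt "-1 -1 20 0 0 0 85" --pt "0 0 20 0 0 0 85" --pt "0 0 20 0 0 0 85"

```text
clock: 2.65
tool_pos: [0.598, -0.1683, 0.1957]
ee_rot: [-0.0, 0.733, 0.68, 0.001]
force: [0.2, 0.3, 0.2]
width: 0.993
grip_force: 0.0
```

Request:
send_rows --pt "0 0 13 0 0 0 85" --pt "0 0 13 0 0 0 85" --pt "0 0 12.5 0 0 0 60" --pt "0 0 0 0 0 0 30" --pt "0 0 0 0 0 0 20" --newtons 40

```text
clock: 3.07
tool_pos: [0.598, -0.1703, 0.1574]
ee_rot: [-0.0, 0.734, 0.679, -0.0]
force: [-0.1, -0.9, -0.6]
width: 0.599
grip_force: 0.0
```

Request:
send_rows --pt "0 0 0 0 0 0 20" --pt "0 0 0 0 0 0 10" --pt "0 0 0 0 0 0 5" --pt "0 0 0 0 0 0 5" --pt "0 0 0 0 0 0 5" --newtons 40

```text
clock: 3.48
tool_pos: [0.5986, -0.1709, 0.1588]
ee_rot: [0.001, 0.735, 0.679, 0.001]
force: [-1.1, -0.5, 4.5]
width: 0.158
grip_force: 39.9
```

Request:
send_rows --pt "0 0 0 0 0 0 5" --pt "0 0 0 0 0 0 5" --pt "0 0 0 0 0 0 5"

```text
clock: 3.73
tool_pos: [0.5986, -0.1709, 0.1588]
ee_rot: [0.001, 0.735, 0.679, 0.001]
force: [-0.2, 0.0, 5.9]
width: 0.163
grip_force: 40.0
```

Request:
send_rows --pt "0 0 -5 0 0 0 5" --pt "0 0 -10 0 0 0 5" --pt "0 0 -20 0 0 0 5" --pt "0 0 -20 0 0 0 5" --pt "0 0 -20 0 0 0 5"

```text
clock: 4.15
tool_pos: [0.5976, -0.1705, 0.2336]
ee_rot: [-0.0, 0.735, 0.679, -0.0]
force: [0.3, -0.1, -1.3]
width: 0.158
grip_force: 39.4
```

Request:
send_rows --pt "0 0 0 0 0 0 5" --pt "0 0 0 0 0 0 5"

```text
clock: 4.32
tool_pos: [0.5983, -0.1707, 0.2338]
ee_rot: [0.001, 0.734, 0.679, 0.001]
force: [-0.3, -0.2, -2.1]
width: 0.158
grip_force: 39.4
```

```bash
python3 -c "
from h import *
s,p,R=st();print(p,s['force'],s['width'])
plan([.418,.127,.234],-13,15,5)"
```

```text
[ 0.5983383  -0.17071734  0.23379624] [-0.28889537 -0.18475572 -2.10426681] 0.15828723549583257
[[18.8, -13.6, -0.0, 0.0001, -0.0, 0.0099, 5], [18.7, -13.7, -0.0, 0.0001, -0.0, 0.0099, 5], [18.6, -13.9, -0.0, 0.0001, -0.0, 0.0099, 5], [18.4, -14.1, -0.0, 0.0001, -0.0, 0.0099, 5], [18.3, -14.3, -0.0, 0.0001, -0.0, 0.0099, 5]]
[[18.1, -14.5, -0.0, 0.0001, -0.0, 0.0099, 5], [18.0, -14.6, -0.0, 0.0001, -0.0, 0.0099, 5], [17.9, -14.8, -0.0, 0.0001, -0.0, 0.0099, 5], [17.7, -15.0, -0.0, 0.0001, -0.0, 0.0099, 5], [17.6, -15.2, -0.0, 0.0001, -0.0, 0.0099, 5]]
[[17.4, -15.3, -0.0, 0.0001, -0.0, 0.0099, 5], [17.3, -15.5, -0.0, 0.0001, -0.0, 0.0099, 5], [17.1, -15.7, -0.0, 0.0001, -0.0, 0.0099, 5], [17.0, -15.8, -0.0, 0.0001, -0.0, 0.0099, 5], [16.8, -16.0, -0.0, 0.0001, -0.0, 0.0099, 5]]
```

Request:
send_rows --pt "18.8 -13.6 0 0 0 0.01 5" --pt "18.7 -13.7 0 0 0 0.01 5" --pt "18.6 -13.9 0 0 0 0.01 5" --pt "18.4 -14.1 0 0 0 0.01 5" --pt "18.3 -14.3 0 0 0 0.01 5"

```text
clock: 4.73
tool_pos: [0.5361, -0.0702, 0.2311]
ee_rot: [-0.001, 0.751, 0.66, -0.001]
force: [0.5, 1.0, -1.5]
width: 0.158
grip_force: 39.5
```

Request:
send_rows --pt "18.1 -14.5 0 0 0 0.01 5" --pt "18 -14.6 0 0 0 0.01 5" --pt "17.9 -14.8 0 0 0 0.01 5" --pt "17.7 -15 0 0 0 0.01 5" --pt "17.6 -15.2 0 0 0 0.01 5"

```text
clock: 5.15
tool_pos: [0.476, 0.0288, 0.2314]
ee_rot: [-0.001, 0.768, 0.641, -0.001]
force: [0.2, 0.5, -2.9]
width: 0.157
grip_force: 39.5
```

Request:
send_rows --pt "17.4 -15.3 0 0 0 0.01 5" --pt "17.3 -15.5 0 0 0 0.01 5" --pt "17.1 -15.7 0 0 0 0.01 5" --pt "17 -15.8 0 0 0 0.01 5" --pt "16.8 -16 0 0 0 0.01 5"

```text
clock: 5.57
tool_pos: [0.4163, 0.1279, 0.2315]
ee_rot: [-0.0, 0.783, 0.622, -0.001]
force: [-0.4, 0.5, -1.3]
width: 0.154
grip_force: 39.5
```

Request:
send_rows --pt "0 0 0 0 0 0 5" --pt "0 0 0 0 0 0 5"

```text
clock: 5.73
tool_pos: [0.4167, 0.128, 0.2317]
ee_rot: [-0.0, 0.782, 0.623, -0.001]
force: [-0.7, -0.4, -1.4]
width: 0.154
grip_force: 39.6
```

```bash
python3 - <<'E'
from h import *
s,p,R=st();print(p,R.round(3).tolist(),s['force'],s['clock'])
im=bot.snapshot('wrist')[:,:,::-1];t=bot.snapshot('top')[:,:,::-1]
cv2.imwrite('pics/w2f.png',im);cv2.imwrite('pics/t2f.png',t)
c=cv2.resize(t[200:310,110:250],(500,393),interpolation=2)
out=np.zeros((600,800,3),np.uint8);out[:480,:300]=im[:,:300];out[:393,300:]=c
E
python3 - <<'E'
import cv2
cv2.imwrite('pics/w2.png',cv2.imread('pics/w2f.png'))
E
```

```text
[0.41667274 0.1280343  0.23173748] [[0.224, 0.975, -0.002], [0.975, -0.224, -0.001], [-0.001, -0.002, -1.0]] [-0.69236509 -0.37647176 -1.35871996] 5.7333
```

View pics/w2.png

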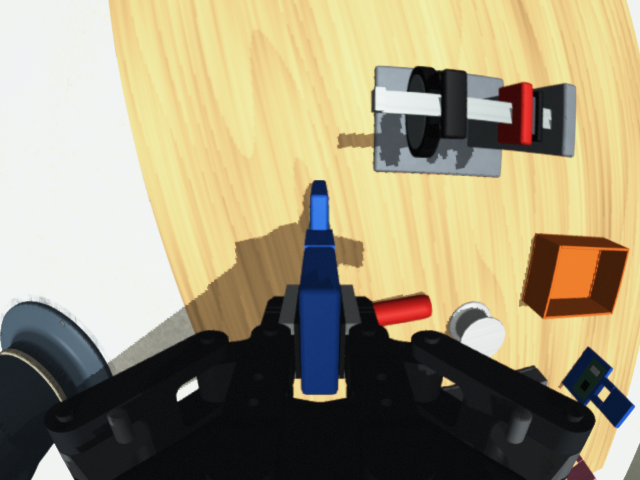

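The wrist picture shows the carrier held at (320,310). The hook ahead has its lip at about (377,100), the loupe block at (454,103) and the buffer at (520,113). I'll measure the strap axis in carrier axes.

```bash
python3 - <<'E'
from h import *
s,p,R=st();im=cv2.imread('pics/w2f.png');g=im.min(2).astype(int)
def edges(x,r0=75,r1=130):
    # white strap
    col=g[r0:r1,x];m=np.where(col>190)[0];return (m.min()+r0-.5,m.max()+r0+.5,len(m)) if len(m) else None
P=[]
for x in(378,384,392,400,408,432,438,472,480,490):
    e=edges(x)
    if e:
        a=wz((x,e[0]),.15,p,R);b=wz((x,e[1]),.15,p,R);print(x,e,a.round(4),b.round(4),round(np.linalg.norm(a-b)*1000,1))
for px in((373,99.5),(454,103),(576,120)):print(px,[ (R.T@(wz(px,z,p,R)-p)*1000).round(1).tolist() for z in(.15,.158,.162)],wz(px,.162,p,R).round(4))
print(g[99,366:392].tolist()); print(g[85:120,395].tolist())
for px in((302,393),(340,393),(302,288),(338,288)):print('handle',(R.T@(wz(px,p[2]+.0072,p,R)-p)*1000).round(1))
E
python3 - <<'E'
import cv2
im=cv2.imread('pics/w2f.png')
a=cv2.resize(im[60:180,360:520],(800,600),interpolation=2)
cv2.imwrite('pics/w2c.png',a)
E
```

```text
378 (np.float64(86.5), np.float64(109.5), 23) [0.4702 0.2136 0.15  ] [0.4673 0.2013 0.15  ] 12.7
384 (np.float64(86.5), np.float64(111.5), 25) [0.4734 0.213  0.15  ] [0.4703 0.1996 0.15  ] 13.8
392 (np.float64(90.5), np.float64(112.5), 22) [0.4772 0.2101 0.15  ] [0.4745 0.1982 0.15  ] 12.1
400 (np.float64(90.5), np.float64(112.5), 22) [0.4815 0.2093 0.15  ] [0.4788 0.1974 0.15  ] 12.2
408 (np.float64(91.5), np.float64(113.5), 22) [0.4858 0.208  0.15  ] [0.4831 0.1961 0.15  ] 12.2
432 (np.float64(93.5), np.float64(114.5), 21) [0.4991 0.2047 0.15  ] [0.4964 0.1932 0.15  ] 11.8
438 (np.float64(94.5), np.float64(114.5), 18) [0.5024 0.2037 0.15  ] [0.4999 0.1927 0.15  ] 11.3
472 (np.float64(97.5), np.float64(117.5), 20) [0.5224 0.1992 0.15  ] [0.5199 0.1879 0.15  ] 11.5
480 (np.float64(98.5), np.float64(118.5), 20) [0.5273 0.198  0.15  ] [0.5248 0.1867 0.15  ] 11.6
490 (np.float64(100.5), np.float64(119.5), 19) [0.5335 0.1961 0.15  ] [0.5311 0.1852 0.15  ] 11.1
(373, 99.5) [[89.5, 28.5, 82.0], [88.6, 27.4, 74.0], [88.1, 26.8, 70.0]] [0.4639 0.2062 0.162 ]
(454, 103) [[90.4, 74.3, 82.0], [89.4, 71.4, 74.0], [89.0, 69.9, 70.0]] [0.5061 0.1972 0.162 ]
(576, 120) [[90.3, 161.5, 81.9], [89.3, 155.0, 73.9], [88.9, 151.8, 69.9]] [0.5858 0.1785 0.162 ]
[170, 171, 168, 161, 138, 93, 60, 52, 86, 174, 229, 239, 239, 239, 239, 239, 239, 238, 238, 238, 237, 236, 236, 236, 236, 235]
[159, 160, 161, 160, 161, 174, 217, 232, 234, 235, 235, 234, 234, 234, 235, 235, 234, 235, 234, 233, 232, 230, 230, 231, 234, 235, 236, 220, 146, 80, 74, 75, 74, 75, 75]
handle [-23.   -6.6  -7.2]
handle [-23.    7.6  -7.2]
handle [20.1 -5.7 -7.2]
handle [20.1  5.9 -7.2]
```

View pics/w2c.png

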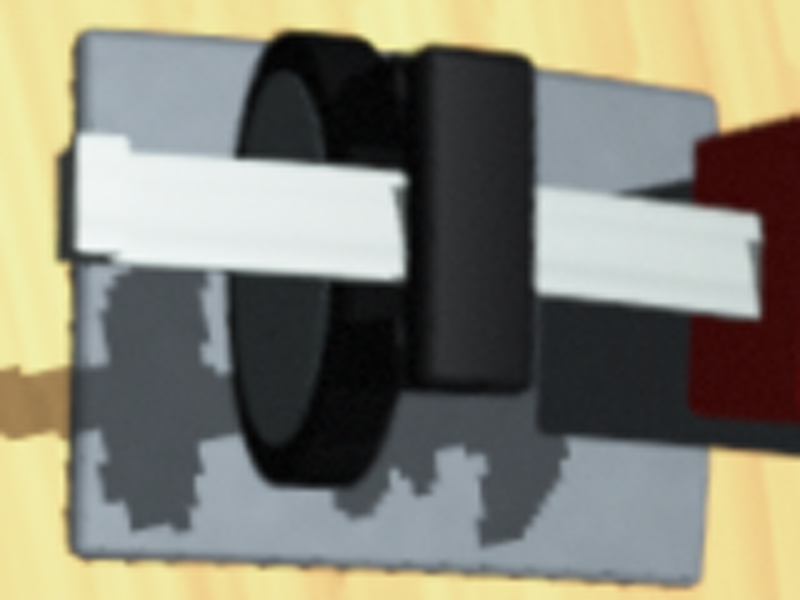

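```bash
python3 -c "
from h import *
plan([.4379,.2133,.2113],-13.4,6,5)"
```

```text
[[14.8, -0.0, 3.5, -0.0001, 0.0002, 0.0007, 5], [14.8, -0.0, 3.5, -0.0001, 0.0002, 0.0007, 5], [14.8, -0.1, 3.5, -0.0001, 0.0002, 0.0007, 5], [14.8, -0.1, 3.5, -0.0001, 0.0002, 0.0007, 5], [14.8, -0.1, 3.5, -0.0001, 0.0002, 0.0007, 5]]
[[14.8, -0.1, 3.5, -0.0001, 0.0002, 0.0007, 5]]
```

Request:
send_rows --pt "14.8 0 3.5 0 0 0.004 5" --pt "14.8 0 3.5 0 0 0.004 5" --pt "14.8 0 3.5 0 0 0 5" --pt "14.8 0 3.5 0 0 0 5" --pt "14.8 0 3.5 0 0 0 5"

```text
clock: 6.25
tool_pos: [0.4356, 0.2012, 0.2146]
ee_rot: [-0.0, 0.786, 0.619, -0.0]
force: [0.2, -0.2, -1.9]
width: 0.154
grip_force: 39.6
```

Request:
send_rows --pt "14.8 0 3 0 0 0 5" --pt "0 0 0 0 0 0 5" --pt "0 0 0 0 0 0 5"

```text
clock: 6.5
tool_pos: [0.4387, 0.2148, 0.2117]
ee_rot: [0.0, 0.785, 0.619, -0.001]
force: [-0.5, -0.7, -0.9]
width: 0.155
grip_force: 39.6
```

```bash
python3 - <<'E'
from h import *
s,p,R=st();print(p,np.degrees(np.arctan2(R[1,1],R[0,1])),R[:,2],s['force'],s['clock'])
im=bot.snapshot('wrist')[:,:,::-1];t=bot.snapshot('scene')[:,:,::-1];tt=bot.snapshot('top')[:,:,::-1]
out=np.zeros((600,800,3),np.uint8)
out[:300,:400]=cv2.resize(im,(400,300),interpolation=3)
out[:300,400:]=cv2.resize(tt[210:315,115:255],(400,300),interpolation=2)
out[300:,:800]=cv2.convertScaleAbs(cv2.resize(t[180:300,380:540],(400,300),interpolation=2),alpha=1.6) if 0 else 0
out[300:,:400]=cv2.convertScaleAbs(cv2.resize(t[180:300,380:540],(400,300),interpolation=2),alpha=1.6)
out[300:,400:]=cv2.resize(im[150:450,120:520],(400,300))
cv2.imwrite('pics/m3.png',out);cv2.imwrite('pics/w3f.png',im)
plan([.4856,.2019,.2113],-13.4,10,5)
E
```

```text
[0.43867885 0.21476522 0.21173016] -13.466062825620362 [-7.80258925e-04 -1.02958825e-03 -9.99999166e-01] [-0.52677023 -0.74710581 -0.91751734] 6.5
[[0.0, 4.8, 0.1, -0.0, 0.0, -0.0004, 5], [0.0, 4.8, 0.1, -0.0, 0.0, -0.0004, 5], [0.0, 4.8, 0.1, -0.0, 0.0, -0.0004, 5], [0.0, 4.8, 0.1, -0.0, 0.0, -0.0004, 5], [0.0, 4.8, 0.1, -0.0, 0.0, -0.0004, 5]]
[[0.0, 4.8, 0.1, -0.0, 0.0, -0.0004, 5], [0.0, 4.8, 0.1, -0.0, 0.0, -0.0004, 5], [0.0, 4.8, 0.1, -0.0, 0.0, -0.0004, 5], [0.0, 4.8, 0.1, -0.0, 0.0, -0.0004, 5], [0.0, 4.8, 0.1, -0.0, 0.0, -0.0004, 5]]
```

View pics/m3.png

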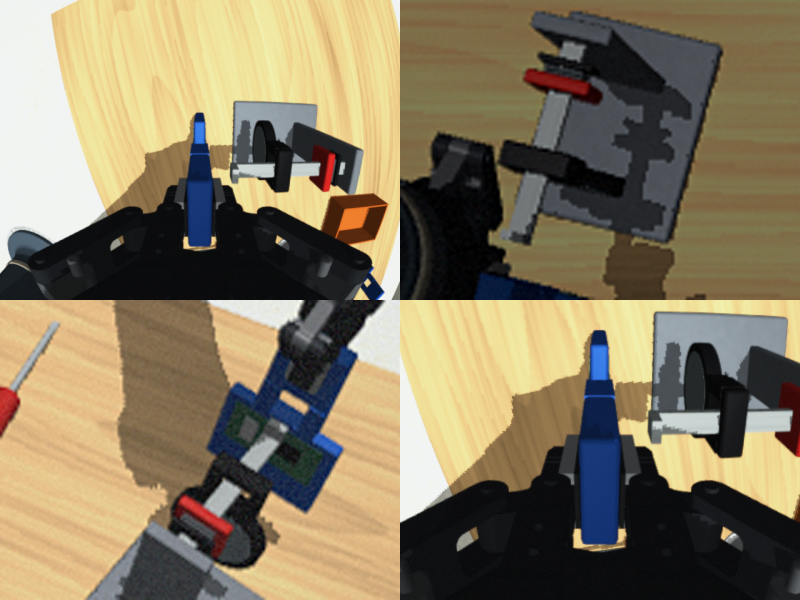

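The composite shows the carrier upright in front of the lip, with its slot lined up on the strap and the loupe still in place. I'll thread it on slowly.

Request:
send_rows --pt "0 4 0 0 0 0 5" --pt "0 5 0 0 0 0 5" --pt "0 5 0 0 0 0 5" --pt "0 5 0 0 0 0 5" --pt "0 4 0 0 0 0 5"

```text
clock: 7.07
tool_pos: [0.462, 0.2079, 0.2124]
ee_rot: [0.0, 0.786, 0.618, 0.0]
force: [-0.6, -1.1, -0.9]
width: 0.158
grip_force: 39.6
```

Request:
send_rows --pt "0 3 0 0 0 0 5" --pt "0 3 0 0 0 0 5" --pt "0 3 0 0 0 0 5"

```text
clock: 7.32
tool_pos: [0.4701, 0.2061, 0.2122]
ee_rot: [-0.0, 0.786, 0.619, -0.0]
force: [0.2, 0.4, -2.3]
width: 0.16
grip_force: 39.6
```

Request:
send_rows --pt "0 4 0 0 0 0 5" --pt "0 4 0 0 0 0 5" --pt "0 4 0 0 0 0 5" --pt "0 3 0 0 0 0 5" --pt "0 0 0 0 0 0 5"

```text
clock: 7.73
tool_pos: [0.4852, 0.2024, 0.2124]
ee_rot: [0.0, 0.786, 0.618, 0.0]
force: [-0.1, 0.6, -1.1]
width: 0.156
grip_force: 39.6
```

```bash
python3 - <<'E'
from h import *
s,p,R=st();print(p,s['force'],s['clock'])
im=bot.snapshot('wrist')[:,:,::-1];t=bot.snapshot('scene')[:,:,::-1]
out=np.zeros((450,800,3),np.uint8)
out[:,:400]=cv2.convertScaleAbs(cv2.resize(t[200:290,420:500],(400,450),interpolation=2),alpha=1.6)
out[:,400:]=cv2.resize(im[150:375,250:450],(400,450),interpolation=2)
cv2.imwrite('pics/m4.png',out)
E
```

```text
[0.48520895 0.20239953 0.21235592] [-0.09786098  0.56038962 -1.10177199] 7.7333
```

View pics/m4.png

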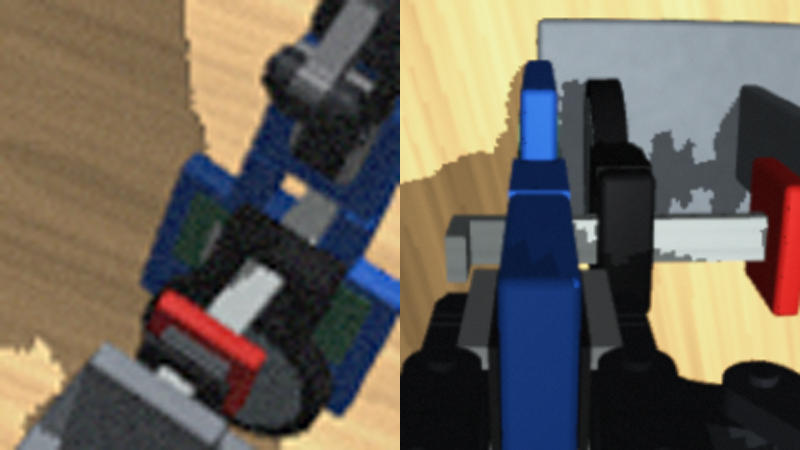

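The picture shows the slot threaded over the strap, with the carrier between the lip at (455,245) and the loupe block at (628,240). I'll lower it now.

Request:
send_rows --pt "0 0 4 0 0 0 5" --pt "0 0 4 0 0 0 5" --pt "0 0 4 0 0 0 5" --pt "0 0 2 0 0 0 5" --pt "0 0 0 0 0 0 5"

```text
clock: 8.25
tool_pos: [0.4839, 0.2025, 0.1975]
ee_rot: [-0.0, 0.786, 0.619, -0.001]
force: [-0.3, 0.3, -1.8]
width: 0.156
grip_force: 39.6
```

Request:
send_rows --pt "0 0 1 0 0 0 5" --pt "0 0 1 0 0 0 5" --pt "0 0 0 0 0 0 5"

```text
clock: 8.5
tool_pos: [0.4844, 0.2027, 0.1962]
ee_rot: [-0.0, 0.786, 0.619, -0.0]
force: [-0.4, 0.1, -2.5]
width: 0.157
grip_force: 39.6
```

Request:
send_rows --pt "0 0 0.7 0 0 0 5" --pt "0 0 0 0 0 0 5" --pt "0 0 0 0 0 0 5"

```text
clock: 8.75
tool_pos: [0.4845, 0.2027, 0.1957]
ee_rot: [-0.0, 0.786, 0.619, 0.0]
force: [-0.2, -0.3, -1.0]
width: 0.16
grip_force: 39.6
```

Request:
send_rows --pt "0 0 0.8 0 0 0 5" --pt "0 0 0 0 0 0 5" --pt "0 0 0 0 0 0 5"

```text
clock: 9.0
tool_pos: [0.4845, 0.2027, 0.1948]
ee_rot: [-0.0, 0.786, 0.619, 0.0]
force: [-0.7, 0.3, -1.8]
width: 0.159
grip_force: 39.7
```

Request:
send_rows --pt "0 0 0.6 0 0 0 5" --pt "0 0 0 0 0 0 5" --pt "0 0 0 0 0 0 5"

```text
clock: 9.25
tool_pos: [0.4845, 0.2027, 0.1948]
ee_rot: [-0.0, 0.786, 0.619, 0.0]
force: [-2.8, -0.9, 5.9]
width: 0.163
grip_force: 40.4
```

Request:
send_rows --pt "0 0 -0.7 0 0 0 5" --pt "0 0 0 0 0 0 5" --pt "0 0 0 0 0 0 5"

```text
clock: 9.5
tool_pos: [0.4845, 0.2027, 0.1948]
ee_rot: [0.0, 0.786, 0.619, 0.0]
force: [-1.0, 0.1, -0.0]
width: 0.157
grip_force: 40.0
```

Request:
send_rows --pt "0 2 0 0 0 0 5" --pt "0 2 0 0 0 0 5" --pt "0 2 0 0 0 0 5" --pt "0 2 0 0 0 0 5" --pt "0 2 0 0 0 0 5"

```text
clock: 9.92
tool_pos: [0.4941, 0.2004, 0.1948]
ee_rot: [-0.0, 0.786, 0.619, -0.0]
force: [-1.8, 0.6, 1.9]
width: 0.158
grip_force: 40.0
```

Request:
send_rows --pt "0 2 0 0 0 0 5" --pt "0 2 0 0 0 0 5" --pt "0 2 0 0 0 0 5" --pt "0 1 0 0 0 0 5" --pt "0 1 0 0 0 0 5"

```text
clock: 10.33
tool_pos: [0.502, 0.1984, 0.1948]
ee_rot: [-0.0, 0.786, 0.619, -0.0]
force: [-1.8, 0.3, 0.6]
width: 0.157
grip_force: 39.9
```

Request:
send_rows --pt "0 1 0 0 0 0 5" --pt "0 1 0 0 0 0 5"

```text
clock: 10.5
tool_pos: [0.5039, 0.1979, 0.1948]
ee_rot: [-0.0, 0.786, 0.619, -0.0]
force: [-1.5, 0.1, 0.5]
width: 0.156
grip_force: 39.9
```

Request:
send_rows --pt "0 1 0 0 0 0 5" --pt "0 1 0 0 0 0 5" --pt "0 0 0 0 0 0 5"

```text
clock: 10.75
tool_pos: [0.5062, 0.1973, 0.1948]
ee_rot: [0.0, 0.786, 0.618, 0.0]
force: [-0.9, 0.1, -0.6]
width: 0.162
grip_force: 39.7
```

Request:
send_rows --pt "0 1 0 0 0 0 5" --pt "0 0 0 0 0 0 5"

```text
clock: 10.92
tool_pos: [0.507, 0.1972, 0.1948]
ee_rot: [0.0, 0.786, 0.619, 0.0]
force: [-0.0, 0.2, -0.6]
width: 0.157
grip_force: 39.7
```

Request:
send_rows --pt "0 1 0 0 0 0 5" --pt "0 1 0 0 0 0 5" --pt "0 0 0 0 0 0 5"

```text
clock: 11.17
tool_pos: [0.5091, 0.1967, 0.1948]
ee_rot: [0.0, 0.786, 0.618, 0.0]
force: [-0.9, -0.1, -1.6]
width: 0.157
grip_force: 39.6
```

Request:
send_rows --pt "0 1 0 0 0 0 5" --pt "0 0 0 0 0 0 5"

```text
clock: 11.33
tool_pos: [0.5099, 0.1965, 0.1948]
ee_rot: [0.0, 0.786, 0.618, 0.0]
force: [-0.2, -0.0, -2.6]
width: 0.158
grip_force: 39.6
```

Request:
send_rows --pt "0 1 0 0 0 0 5" --pt "0 1 0 0 0 0 5" --pt "0 0 0 0 0 0 5"

```text
clock: 11.58
tool_pos: [0.512, 0.196, 0.1949]
ee_rot: [0.0, 0.786, 0.619, 0.0]
force: [-1.3, 0.4, -2.2]
width: 0.159
grip_force: 39.6
```

Request:
send_rows --pt "0 1 0 0 0 0 5" --pt "0 0 0 0 0 0 5"

```text
clock: 11.75
tool_pos: [0.5128, 0.1958, 0.1949]
ee_rot: [0.0, 0.786, 0.618, 0.0]
force: [0.2, 0.5, -1.5]
width: 0.156
grip_force: 39.6
```

Request:
send_rows --pt "0 1 0 0 0 0 5" --pt "0 1 0 0 0 0 5" --pt "0 0 0 0 0 0 5"

```text
clock: 12.0
tool_pos: [0.5149, 0.1953, 0.1949]
ee_rot: [0.0, 0.786, 0.619, 0.0]
force: [0.5, 0.0, -1.9]
width: 0.161
grip_force: 39.6
```

Request:
send_rows --pt "0 1 0 0 0 0 5" --pt "0 0 0 0 0 0 5"

```text
clock: 12.17
tool_pos: [0.5157, 0.1952, 0.1949]
ee_rot: [0.0, 0.786, 0.619, 0.0]
force: [-0.4, -0.0, -1.5]
width: 0.159
grip_force: 39.6
```

Now at about -60 mm, so I'll keep feeling forward.

Request:
send_rows --pt "0 1 0 0 0 0 5" --pt "0 1 0 0 0 0 5" --pt "0 0 0 0 0 0 5"

```text
clock: 12.42
tool_pos: [0.5178, 0.1946, 0.1949]
ee_rot: [0.0, 0.786, 0.618, 0.0]
force: [-0.4, 0.8, -1.7]
width: 0.158
grip_force: 39.6
```

Request:
send_rows --pt "0 1 0 0 0 0 5" --pt "0 0 0 0 0 0 5"

```text
clock: 12.58
tool_pos: [0.5187, 0.1944, 0.1949]
ee_rot: [0.0, 0.786, 0.619, 0.0]
force: [-0.4, -0.5, -2.0]
width: 0.154
grip_force: 39.6
```

Request:
send_rows --pt "0 1 0 0 0 0 5" --pt "0 1 0 0 0 0 5" --pt "0 0 0 0 0 0 5"

```text
clock: 12.83
tool_pos: [0.5207, 0.1939, 0.1949]
ee_rot: [0.0, 0.786, 0.618, 0.0]
force: [-0.2, 0.6, -1.4]
width: 0.162
grip_force: 39.6
```

Request:
send_rows --pt "0 1 0 0 0 0 5" --pt "0 0 0 0 0 0 5"

```text
clock: 13.0
tool_pos: [0.5215, 0.1937, 0.1949]
ee_rot: [0.0, 0.786, 0.618, 0.0]
force: [-0.5, 0.4, -1.5]
width: 0.158
grip_force: 39.6
```

```bash
python3 - <<'E'
from h import *
s,p,R=st();print(p,s['force'],s['clock'])
im=bot.snapshot('wrist')[:,:,::-1];t=bot.snapshot('scene')[:,:,::-1]
out=np.zeros((450,800,3),np.uint8)
out[:,:400]=cv2.convertScaleAbs(cv2.resize(t[200:290,420:500],(400,450),interpolation=2),alpha=1.6)
out[:,400:]=cv2.resize(im[150:375,250:450],(400,450),interpolation=2)
cv2.imwrite('pics/m5.png',out)
E
```

```text
[0.52154483 0.19368068 0.19489764] [-0.48377388  0.36331556 -1.49833683] 13.0
```

View pics/m5.png

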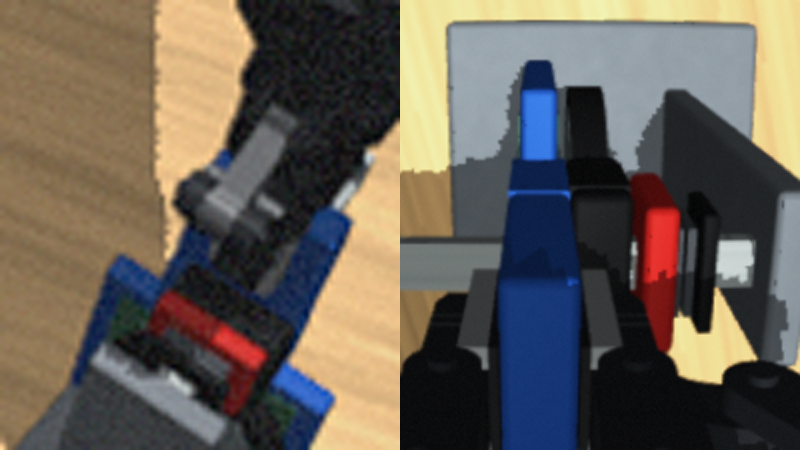

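The carrier pushes the upright loupe ahead of it, and the gap to the buffer is only 1–2 mm at (633,255). I'll continue in small steps.

Request:
send_rows --pt "0 1 0 0 0 0 5" --pt "0 1 0 0 0 0 5" --pt "0 0 0 0 0 0 5"

```text
clock: 13.35
tool_pos: [0.5235, 0.1933, 0.1949]
ee_rot: [0.0, 0.786, 0.619, 0.0]
force: [0.0, -0.5, -1.2]
width: 0.158
grip_force: 39.6
```

Request:
send_rows --pt "0 1 0 0 0 0 5" --pt "0 0 0 0 0 0 5"

```text
clock: 13.52
tool_pos: [0.5241, 0.1931, 0.1948]
ee_rot: [-0.0, 0.786, 0.619, -0.0]
force: [-2.2, 0.3, -0.6]
width: 0.156
grip_force: 39.7
```

Request:
send_rows --pt "0 1 0 0 0 0 5" --pt "0 0 0 0 0 0 5"

```text
clock: 13.68
tool_pos: [0.5248, 0.193, 0.1948]
ee_rot: [-0.0, 0.786, 0.619, -0.001]
force: [-3.0, -0.2, 0.3]
width: 0.156
grip_force: 39.8
```

Request:
send_rows --pt "0 0.7 0 0 0 0 5" --pt "0 0 0 0 0 0 5"

```text
clock: 13.85
tool_pos: [0.5253, 0.1929, 0.1948]
ee_rot: [-0.001, 0.786, 0.619, -0.001]
force: [-5.0, 0.4, 1.6]
width: 0.157
grip_force: 39.9
```

Request:
send_rows --pt "0 0 0 0 0 0 5" --pt "0 0 0 0 0 0 5"

```text
clock: 14.02
tool_pos: [0.5254, 0.1928, 0.1949]
ee_rot: [-0.0, 0.786, 0.619, -0.0]
force: [-4.9, 0.8, 1.7]
width: 0.155
grip_force: 39.9
```

Request:
send_rows --pt "0 0 0 0 0 0 5" --pt "0 0 0 0 0 0 5"

```text
clock: 14.18
tool_pos: [0.5255, 0.1928, 0.1948]
ee_rot: [-0.0, 0.786, 0.619, -0.0]
force: [-4.9, 1.4, 1.8]
width: 0.158
grip_force: 39.9
```

Request:
send_rows --pt "0 0 0 0 0 0 5"

```text
clock: 14.27
tool_pos: [0.5256, 0.1928, 0.1948]
ee_rot: [-0.0, 0.786, 0.619, -0.0]
force: [-4.6, 0.8, 1.4]
width: 0.162
grip_force: 39.9
```

Request:
send_rows --pt "0 0.5 0 0 0 0 5" --pt "0 0 0 0 0 0 5" --pt "0 0 0 0 0 0 5"

```text
clock: 14.52
tool_pos: [0.5259, 0.1927, 0.1949]
ee_rot: [-0.0, 0.786, 0.619, -0.0]
force: [-5.5, 0.6, 1.2]
width: 0.165
grip_force: 40.0
```

Request:
send_rows --pt "0 0 0 0 0 0 5" --pt "0 0 0 0 0 0 5" --pt "0 0 0 0 0 0 5" --pt "0 0 0 0 0 0 5"

```text
clock: 14.85
tool_pos: [0.5259, 0.1927, 0.1948]
ee_rot: [-0.0, 0.786, 0.619, -0.0]
force: [-5.0, 0.3, 2.7]
width: 0.155
grip_force: 40.0
```

Request:
send_rows --pt "0 -0.5 0 0 0 0 5" --pt "0 -0.5 0 0 0 0 5" --pt "0 -0.5 0 0 0 0 5" --pt "0 -0.5 0 0 0 0 5" --pt "0 0 0 0 0 0 5"

```text
clock: 15.27
tool_pos: [0.5249, 0.1929, 0.1948]
ee_rot: [0.0, 0.786, 0.618, 0.0]
force: [-2.0, 0.7, -1.7]
width: 0.155
grip_force: 39.6
```

Request:
send_rows --pt "0 -0.5 0 0 0 0 5" --pt "0 0 0 0 0 0 5" --pt "0 0 0 0 0 0 5"

```text
clock: 15.52
tool_pos: [0.5243, 0.193, 0.1949]
ee_rot: [0.0, 0.786, 0.618, 0.0]
force: [-1.6, 0.3, -2.0]
width: 0.156
grip_force: 39.5
```

Request:
send_rows --pt "0 -0.5 0 0 0 0 5" --pt "0 0 0 0 0 0 5" --pt "0 0 0 0 0 0 5"

```text
clock: 15.77
tool_pos: [0.524, 0.1931, 0.1951]
ee_rot: [0.0, 0.786, 0.618, 0.0]
force: [-0.5, 0.4, -1.8]
width: 0.155
grip_force: 39.6
```

Request:
send_rows --pt "0 -0.3 0.3 0 0 0 5" --pt "0 0 0 0 0 0 5" --pt "0 0 0 0 0 0 5"

```text
clock: 16.02
tool_pos: [0.5236, 0.1933, 0.1948]
ee_rot: [0.0, 0.786, 0.619, 0.0]
force: [1.1, -0.2, -1.3]
width: 0.154
grip_force: 39.7
```

Request:
send_rows --pt "0 0 0 0 0 0 14" --pt "0 0 0 0 0 0 16" --pt "0 0 0 0 0 0 18" --pt "0 0 0 0 0 0 22" --pt "0 0 0 0 0 0 28" --newtons 20

```text
clock: 16.43
tool_pos: [0.5233, 0.1934, 0.1947]
ee_rot: [-0.0, 0.786, 0.619, 0.0]
force: [-0.3, 0.7, -0.6]
width: 0.328
grip_force: 0.0
```

Request:
send_rows --pt "0 0 0 0 0 0 34" --pt "0 0 0 0 0 0 34" --pt "0 0 -2 0 0 0 34" --pt "0 0 -3 0 0 0 34" --pt "0 0 -5 0 0 0 34"

```text
clock: 16.85
tool_pos: [0.523, 0.1932, 0.2046]
ee_rot: [-0.0, 0.786, 0.619, -0.0]
force: [0.1, 0.6, -0.1]
width: 0.399
grip_force: 0.0
```

```bash
python3 - <<'E'
from h import *
s,p,R=st();print(p,s['force'],s['width'],s['clock'])
im=bot.snapshot('wrist')[:,:,::-1];t=bot.snapshot('scene')[:,:,::-1]
out=np.zeros((450,800,3),np.uint8)
out[:,:400]=cv2.convertScaleAbs(cv2.resize(t[200:290,420:500],(400,450),interpolation=2),alpha=1.6)
out[:,400:]=cv2.resize(im[150:375,250:450],(400,450),interpolation=2)
cv2.imwrite('pics/m6.png',out)
E
```

```text
[0.52299306 0.19323126 0.20461657] [ 0.13303673  0.59310669 -0.1353865 ] 0.39906228068889815 16.85
```

View pics/m6.png

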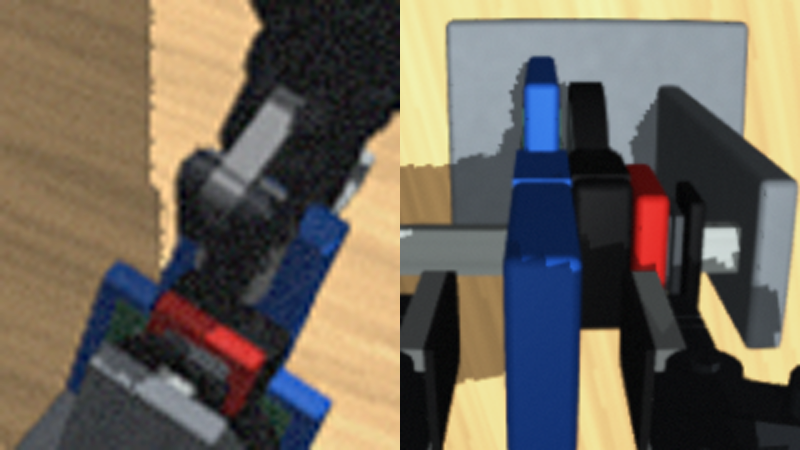

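The picture shows the carrier and loupe hanging together against the buffer, with the fingers clear on both sides. I'll withdraw straight up.

Request:
send_rows --pt "0 0 -10 0 0 0 34" --pt "0 0 -20 0 0 0 34" --pt "0 0 -25 0 0 0 34" --pt "0 0 -25 0 0 0 34" --pt "0 0 -15 0 0 0 34"

```text
clock: 17.37
tool_pos: [0.5241, 0.1934, 0.303]
ee_rot: [0.0, 0.786, 0.618, 0.002]
force: [0.5, 0.4, -0.1]
width: 0.397
grip_force: 0.0
```

Request:
send_rows --pt "0 0 0 0 0 0 34" --pt "0 0 0 0 0 0 34" --pt "0 0 0 0 0 0 34" --pt "0 0 0 0 0 0 34" --pt "0 0 0 0 0 0 34"

```text
clock: 17.78
tool_pos: [0.5226, 0.1932, 0.2984]
ee_rot: [-0.0, 0.786, 0.619, -0.001]
force: [-0.4, -0.2, 0.3]
width: 0.393
grip_force: 0.0
```

```bash
python3 - <<'E'
from h import *
s,p,R=st();print(p,s['force'],s['clock'])
im=[]
for i in range(2):
    im.append(bot.snapshot('wrist')[:,:,::-1].copy())
    for _ in range(6): last=bot.snapshot('wrist')[:,:,::-1]
d=cv2.absdiff(im[0],last);print('moving px',(d.max(2)>60).sum(), bot.get_state()['clock'])
m=cv2.inRange(cv2.cvtColor(last,cv2.COLOR_BGR2HSV),(105,120,40),(125,255,255))
for c in cv2.findContours(m,0,2)[0]:
    if cv2.contourArea(c)>60: print(cv2.boundingRect(c))
r=bot.hand_in();print(r)
E
```

```text
[0.52261261 0.19317214 0.29840486] [-0.41359842 -0.20333141  0.25398428] 17.7833
moving px 2379 18.4833
(309, 170, 24, 118)
the job is handed in; nothing more can be done
None
```

I handed the job in at 18.5 s. The carrier hangs on the hook in front of the loupe, the pair was pressed to the buffer at about 5 N (highest reading about 5.5 N) and released, and they hung close together. My last stillness check was inconclusive: about 2,400 pixels changed between wrist frames, which could be the arm settling, and I did not look again before handing in.

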